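# Fetch the check weight for the kitchen scale

## Robot

A 6-joint arm with a two-finger parallel gripper is mounted at the origin on the work surface; the furniture and walls round the work are solid. World frame = base frame: x ahead of the robot, y to its left, z up, the work surface at z = 0. Lengths are in m, angles in rad, forces in N, time in s.
With the tool pointing down it reaches from about 0.3 to 0.775 m from the base axis. Payload 14.6 kg.
Tool frame: the origin (TCP) lies between the finger pads; the fingertips stand 11 mm ahead of it and the grasp point (between the pads) lies 8 mm behind it (ctrl.nose_length is the distance from the TCP to the fingertips, in m); z points along the fingers, x is the direction in which the jaws open and shut, and the axes are right-handed (so a half turn about z gives the same grasp; the last joint's range is limited). The gripper opens to 94 mm and grips with 3 to 60 N. Pads are 16 mm wide; open, the fingers measure 119 mm over their backs; the gripper's body (75 mm by 177 mm) begins 78 mm behind the grasp point.
Start: joints at [-1.168, 0.3, 1.521, -0, 1.321, -0.067], TCP at [0.249, -0.49, 0.216] pointing down, gripper open.
Joint ranges: [-3.03, 3.03], [-0.79, 2.21], [0.23, 2.52], [-1.04, 4.18], [0, 3.07], [-2.55, 2.55]. Speed limits (rad/s): [2.22, 2.22, 2.57, 3.14, 3.14, 3.14].

## Interface

Orientations are given as [roll, pitch, yaw] about the fixed x, y, z axes, in that order (R = Rz(yaw) Ry(pitch) Rx(roll)).
In Python, from station import ctrl gives the robot as it stands.
- The arm moves only by the tool jog_arm, never from a script. Its argument "increments" is a list of rows, each an object with "delta_pos": the shift along the world's x, y, z in units of 0.25 m (1.0 is 0.25 m), a list of three; "dr": the turn, a rotation vector about the world's x, y, z in units of 0.5 rad (1.0 is 0.5 rad), a list of three. A call has 1 to 20 rows; each row is the pose to reach, as a shift and turn from the pose commanded when the call began; what a row does not reach only later rows make up. A row lasts 1/10 s, in which the tool goes at most 50 mm and 8.59 degrees, less where a joint would pass 70% of its speed; a pose out of reach is approached as far as the arm can. A call with a number of a shift or a turn outside -1 to 1 is refused whole. A call with a gripper value outside its range is refused whole. "fingers" is the gripper's target within -1 to 1 (shut at 1, half-way at 0, fully open at -1), set as the call begins (left out, the last holds). The fingers move at their own pace and stop on an object; "squeeze" is the grip in N (left out, the last holds). Time passes only in rows, so rows that repeat a pose let the fingers close. It gives the time, the measured TCP pose, the force and the opening at its end, in the units of the state.
- ctrl.get_obs(): the state, without advancing time (a new reading comes with each control period).
- ctrl.camera(name): name is "scene" or "top" or "wrist"; returns the picture (480x640x3 uint8, red, green, blue); there is no depth.
- ctrl.camera_info(name): a dict with "vertical_fov" (degrees; the focal length in pixels is half the picture's height over the tangent of half this angle, whatever the lens; pixels are square), "cx", "cy" (the principal point, pixels), "rvec" (rotation vector, rad) and "tvec" (3), from world to camera coordinates, as OpenCV has them. Camera axes: x right, y down, z forward; pixel columns grow to the right and rows downward; lengths in m; the calibration is good to about 2 mm. A picture is of the moment at which its call begins: read the wrist's pose just before it. camera_info takes no time and is no camera call; for the wrist camera it gives the pose at the moment of the call.
- ctrl.hand_in(): hands the job in, once; it reports no verdict.
The state is a dict: "time_s": time; "qpos": joint angles; "joint_vel": joint speeds; "tau": joint torques, N m; "ee_pos": TCP position; "eef_rot": TCP orientation; "force": force on the tool from outside, world axes, zero at the start; "moment": the same for the moment, N m; "grip_width": finger opening in m.
Only numpy, scipy, OpenCV 4.12 (cv2) and the standard library are available. Lean on these libraries where they do the work, as an engineer would, in place of code of your own. Each camera call takes 0.05 s, during which the arm holds its last target. There are 200 camera calls.

## Task

One of the two identical closed tins in the lidded storage bin holds the kitchen scale's solid steel check weight; the other holds only a light insert, and they can be told apart only by their weight. Open the bin's lid until it rests back on its stop, lift out the heavy tin and stand it upright in the middle of the scale's pan without dropping it, leave the light tin standing in the bin, and then lower the lid gently until it is fully shut. Leave the tea box, mug and lemon where they are.

Things in the scene. Friction and masses are not known exactly. Their poses are not given: they have to be found in the camera images.
- storage_bin: White open-topped storage bin with a hinged wooden lid, fixed to the worktop. Outside 222 (x) x 150 (y) x 76 (z) mm, walls and floor 6 mm. Origin: centre of its underside; its x runs along the long side, z up. The lid is hinged along the top of its +y long side (the left one seen from the robot).
- lid_hinge (a point): Middle of the lid's hinge line, on the bin's +y top edge (75 mm from the bin's centre, 76 mm up); fixed to the bin, with the bin's axes.
- lid_handle (a point): Centre of the lid's round steel grip bar, 12 mm thick and 110 mm long along the bin's x, on a leg at each end. With the lid shut it is 130 mm to -y of the hinge line and 56 mm above it; 40 mm clear between the bar's underside and the lid's top. The lid panel is 10 mm thick and reaches 151 mm from the hinge, 21 mm beyond the bar. This point moves and turns with the lid.
- bin_lid (a joint): Lid angle in rad: 0 shut, growing as the free edge swings up and over towards the bin's +y side; stop at 1.75, where it rests by its own weight leaning 10 degrees past upright. Below 1.57 it falls shut if let go. Lid 0.3 kg.
- tin_a: One of two identical closed aluminium tins in the bin, 80 (x) x 58 (y) x 62 (z) mm; origin: centre of its underside, z up. It stands on the bin's 6 mm thick floor with its long side along the bin's long side, in either half of the bin. The tin with the weight is about 0.5 kg in all, the other about 0.15 kg; either of tin_a and tin_b may be the heavy one.
- tin_b: The other tin, identical in size, look and axes to tin_a.
- scale: Grey flat kitchen scale, fixed to the worktop, 210 (x) x 160 (y) x 46 (z) mm; origin: centre of its underside. A dark blank display lies at its -x end.
- scale_pan (a point): Centre of the top face of the scale's square steel pan, 150 x 150 mm, 46 mm above the worktop, 25 mm to +x of the scale's origin; z up.
- tea_carton: Dark tea box, a bystander, 68 (x) x 136 (y) x 69 (z) mm; origin: centre of its underside.
- mug: Off-white stoneware mug, a bystander, 116 x 85 x 93 mm; origin: centre of its underside.
- lemon_fruit: Lemon lying to the left of the bin, a bystander, 78 x 55 x 56 mm; origin: centre of its underside.

How it is judged:
On the way, in this order (a step that is already met when the one before it is completed fails the run):
1. the lid rests open on its stop (over 1.68 rad) (value of joint bin_lid above 1.68 rad), for 0.2 s.
2. the heavy tin (bearing on the scale with more than 2.8 N) stands on the pan while the lid is still open (value of joint bin_lid above 1.5 rad and ((horizontal distance between tin_a and scale_pan below 0.04 m and z of tin_a in the frame of scale_pan between -0.01 and 0.01 m and angle between tin_a's own z axis and vertical below 0.1 rad and contact force between tin_a and scale above 2.8 N) or (horizontal distance between tin_b and scale_pan below 0.04 m and z of tin_b in the frame of scale_pan between -0.01 and 0.01 m and angle between tin_b's own z axis and vertical below 0.1 rad and contact force between tin_b and scale above 2.8 N))), for 0.2 s.
At the end, for the whole second after the job is handed in: The lid is shut (within 0.04 rad). The heavy tin stands upright (within 0.1 rad) and at rest on the scale's pan, its centre within 40 mm of the pan's centre, its weight of more than 2.8 N borne by the scale. The other tin stands at rest on the bin's floor (value of joint bin_lid below 0.04 rad and ((horizontal distance between tin_a and scale_pan below 0.04 m and z of tin_a in the frame of scale_pan between -0.01 and 0.01 m and angle between tin_a's own z axis and vertical below 0.1 rad and contact force between tin_a and scale above 2.8 N and linear speed of each of tin_a, tin_b below 0.02 m/s and x of tin_b in the frame of storage_bin between -0.08 and 0.08 m and y of tin_b in the frame of storage_bin between -0.055 and 0.055 m and z of tin_b in the frame of storage_bin below 0.02 m and angle between tin_b's own z axis and vertical below 0.15 rad) or (horizontal distance between tin_b and scale_pan below 0.04 m and z of tin_b in the frame of scale_pan between -0.01 and 0.01 m and angle between tin_b's own z axis and vertical below 0.1 rad and contact force between tin_b and scale above 2.8 N and linear speed of each of tin_b, tin_a below 0.02 m/s and x of tin_a in the frame of storage_bin between -0.08 and 0.08 m and y of tin_a in the frame of storage_bin between -0.055 and 0.055 m and z of tin_a in the frame of storage_bin below 0.02 m and angle between tin_a's own z axis and vertical below 0.15 rad))); the robot touches nothing.
It fails at once if the lid drops or is slammed shut (faster than 1.8 rad/s in the last 0.2 rad) (value of joint bin_lid below 0.2 rad and velocity of joint bin_lid below -1.8 rad/s).
It fails at once if the lid is thrown back onto its open stop (faster than 1.8 rad/s in the last 0.15 rad) (value of joint bin_lid above 1.6 rad and velocity of joint bin_lid above 1.8 rad/s).
It fails at once if a tin is dropped onto the scale (still faster than 0.5 m/s within 15 mm of the pan) ((horizontal distance between tin_a and scale_pan below 0.1 m and z of tin_a in the frame of scale_pan below 0.015 m and linear speed of tin_a above 0.5 m/s) or (horizontal distance between tin_b and scale_pan below 0.1 m and z of tin_b in the frame of scale_pan below 0.015 m and linear speed of tin_b above 0.5 m/s)).
It fails at once if the tea box, mug or lemon is moved more than 30 mm (distance of any of tea_carton, mug, lemon_fruit from where it was at the start of the episode above 0.03 m).
It also fails if it takes over 72 s, if anything falls off the work surface, if the arm or the gripper's body presses on something with over 40 N, if the wrist force passes 120 N, or if a joint passes its speed limit or range.

## Working session

There is one attempt and no reset: what is moved stays moved. The work goes in short steps, Python scripts to look and compute and a tool call to move; the robot and the scene stay as the last step left them, time stands still between calls to the robot, and variables do not carry over. Pictures are saved under pics/ and viewed, about 8 in all and at most 12, crops included, and the job is handed in when it is done.

Besides the shell and the picture viewer there is one more tool, called after ">>>" in YAML: its name, and indented under it one key for each argument. jog_arm: Moves the arm, as the interface text tells. Its arguments: {"type":"object","properties":{"increments":{"type":"array"},"fingers":{"type":"number"},"squeeze":{"type":"number"}},"required":["increments"]}

```bash
mkdir -p pics; ls
python3 - <<'E'
from station import ctrl
import cv2,numpy as np
for n in("scene","top"):
    cv2.imwrite(f"pics/{n}0.png",ctrl.camera(n)[...,::-1]); print(n,ctrl.camera_info(n))
print(ctrl.get_obs())
E
```

```text
pics
scene {'vertical_fov': 42.78772555574237, 'cx': 316.52414236926376, 'cy': 232.70039211566433, 'rvec': array([ 2.23569424, -0.53647826,  0.24071979]), 'tvec': array([-0.36588739,  0.23694047,  1.18950594])}
top {'vertical_fov': 43.826986288340564, 'cx': 320.9635075463675, 'cy': 238.26119945652377, 'rvec': array([ 2.16460551, -2.10870185,  0.16136551]), 'tvec': array([0.01875952, 0.45495762, 1.24997559])}
{'time_s': 0.1, 'qpos': array([-1.16758786e+00,  3.00350903e-01,  1.52149593e+00,  7.02052836e-06,
        1.32077902e+00, -6.65853512e-02]), 'joint_vel': array([-0.00206316,  0.00081973, -0.00184319, -0.00046598, -0.00017222,
       -0.00132002]), 'tau': array([ 1.39057465e-03, -5.32643580e+01, -3.53282261e+01,  7.09800376e-02,
        2.35068554e-02, -6.60486262e-05]), 'ee_pos': array([ 0.24889997, -0.49019388,  0.2159883 ]), 'eef_rot': array([-3.14151712e+00,  1.03045273e-03, -1.10100421e+00]), 'force': array([0.63821698, 0.39766986, 0.77962969]), 'moment': array([ 0.0300663 , -0.00316069,  0.02366817]), 'grip_width': 0.09421454094837828}
```

View pics/top0.png

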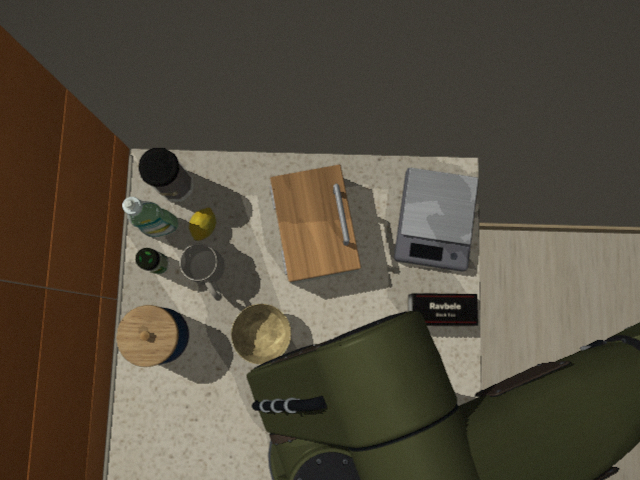

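View pics/scene0.png

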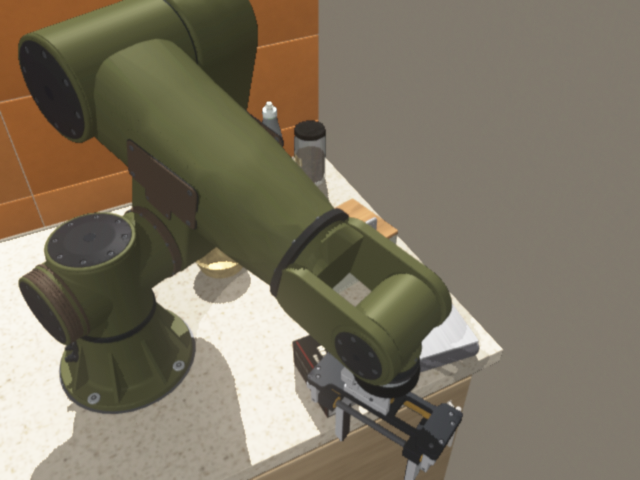

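```bash
python3 - <<'E'
import cv2
i=cv2.imread("pics/top0.png")[150:290,260:490]
cv2.imwrite("pics/crop.png",cv2.resize(i,None,fx=3.4,fy=3.4,interpolation=cv2.INTER_CUBIC))
E
cat > h.py <<'E'
from station import ctrl
import cv2,numpy as np
from scipy.optimize import least_squares
def cam(n):
    c=ctrl.camera_info(n);f=240/np.tan(np.radians(c['vertical_fov']/2))
    return c['rvec'],c['tvec'],np.array([[f,0,c['cx']],[0,f,c['cy']],[0,0,1.]])
def proj(P,n):
    r,t,K=cam(n);return cv2.projectPoints(np.asarray(P,float),r,t,K,None)[0][:,0]
def back(uv,z,n):
    r,t,K=cam(n);R=cv2.Rodrigues(r)[0];d=R.T@np.linalg.inv(K)@[*uv,1];o=-R.T@t;return o+d*(z-o[2])/d[2]
def fit(P,uv,n,x0):
    P=np.array(P,float)
    def W(p):
        c,s=np.cos(p[2]),np.sin(p[2]);return np.c_[P[:,0]*c-P[:,1]*s+p[0],P[:,0]*s+P[:,1]*c+p[1],P[:,2]]
    s=least_squares(lambda p:(proj(W(p),n)-uv).ravel(),x0);return s.x,s.fun.reshape(-1,2).round(1)
E
python3 - <<'E'
from h import *
for p in [(271,177),(341,166),(360,268),(289,280)]: print(back(p,.086,"top").round(3))
for p in [(337,186),(347,243)]: print(back(p,.132,"top").round(3))
for p in [(407,168),(479,177),(468,270),(396,261)]: print(back(p,.046,"top").round(3))
E
```

```text
[0.574 0.139 0.086]
[ 0.602 -0.008  0.086]
[ 0.387 -0.052  0.086]
[0.358 0.093 0.086]
[0.547 0.    0.132]
[ 0.431 -0.022  0.132]
[ 0.612 -0.153  0.046]
[ 0.596 -0.309  0.046]
[ 0.393 -0.283  0.046]
[ 0.408 -0.13   0.046]
```

View pics/crop.png

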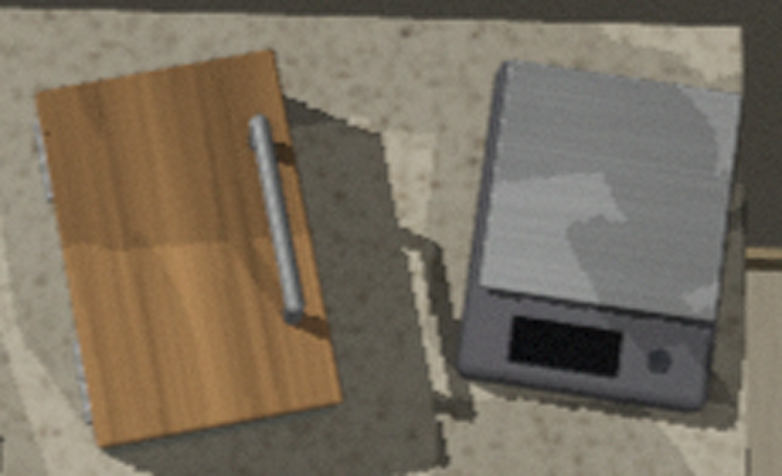

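Run:
```python
from h import *
o=lambda L:np.array(L)/3.4+[260,150]
x,r=fit([(.111,.075,.086),(.111,-.076,.086),(-.111,-.076,.086),(-.111,.075,.086),(.055,-.055,.132),(-.055,-.055,.132)],o([(36,92),(273,50),(340,401),(100,446),(258,119),(293,318)]),"top",[.48,.04,.2]);print(x.round(4),r.tolist())
y,r=fit([(.075,.075,.046),(.075,-.075,.046),(-.075,-.075,.046),(-.075,.075,.046)],o([(505,62),(740,94),(714,321),(483,288)]),"top",[.5,-.22,-.1]);print(y.round(4),r.tolist())
R=lambda a:np.array([[np.cos(a),-np.sin(a)],[np.sin(a),np.cos(a)]])
print("bin hinge",x[:2]+R(x[2])@[0,.075],"handle",x[:2]+R(x[2])@[0,-.055])
ob=ctrl.get_obs();print(ob['ee_pos'],ob['eef_rot'])
```

```text
[0.4794 0.0443 0.2056] [[-0.4, 0.6], [0.5, 0.5], [0.6, 0.3], [-1.3, 0.1], [0.4, 2.1], [0.2, -3.5]]
[ 0.5298 -0.223  -0.112 ] [[0.4, -0.3], [-0.0, -0.6], [0.8, 0.4], [-1.2, 0.5]]
bin hinge [0.46407671 0.11773326] handle [ 0.49061536 -0.00952906]
[ 0.24889997 -0.49019388  0.2159883 ] [-3.14151712e+00  1.03045273e-03 -1.10100421e+00]
```

>>> jog_arm:
  increments:
    - {"delta_pos":[0.2,0.5,0.14],"dr":[0,0,-0.1]}
    - {"delta_pos":[0.48,0.96,0.14],"dr":[0,0,-0.26]}
    - {"delta_pos":[0.48,0.96,0.14],"dr":[0,0,-0.53]}
    - {"delta_pos":[0.48,0.96,0.14],"dr":[0,0,-0.53]}
    - {"delta_pos":[0.48,0.96,0.14],"dr":[0,0,-0.53]}
    - {"delta_pos":[0.48,0.96,0.14],"dr":[0,0,-0.53]}
    - {"delta_pos":[0.48,0.96,0.14],"dr":[0,0,-0.53]}
    - {"delta_pos":[0.48,0.96,0.14],"dr":[0,0,-0.53]}
    - {"delta_pos":[0.48,0.96,0.14],"dr":[0,0,-0.53]}
    - {"delta_pos":[0.48,0.96,0.14],"dr":[0,0,-0.53]}
  fingers: 0
  squeeze: 10

```text
time_s: 1.1
ee_pos: [0.3685, -0.2512, 0.2512]
eef_rot: [3.141, 0.0, -1.367]
force: [-0.3, 0.1, -0.6]
grip_width: 0.0472
```

>>> jog_arm:
  increments:
    - {"delta_pos":[0.49,0.967,-0.2],"dr":[0,0,0]}
    - {"delta_pos":[0.49,0.967,-0.2],"dr":[0,0,0]}
    - {"delta_pos":[0.49,0.967,-0.2],"dr":[0,0,0]}
    - {"delta_pos":[0.49,0.967,-0.2],"dr":[0,0,0]}
    - {"delta_pos":[0.49,0.967,-0.2],"dr":[0,0,0]}
    - {"delta_pos":[0.49,0.967,-0.2],"dr":[0,0,0]}
    - {"delta_pos":[0.49,0.967,-0.2],"dr":[0,0,0]}
    - {"delta_pos":[0.49,0.967,-0.2],"dr":[0,0,0]}
    - {"delta_pos":[0.49,0.967,-0.2],"dr":[0,0,0]}

```text
time_s: 2.0
ee_pos: [0.4913, -0.0098, 0.2016]
eef_rot: [-3.142, -0.0, -1.367]
force: [-0.3, -0.4, 0.6]
grip_width: 0.047
```

Run:
```python
from h import *
o=ctrl.get_obs();print(o['ee_pos'],o['eef_rot'],o['force'])
i=ctrl.camera("wrist")[...,::-1].copy()
b=np.array([.4794,.0443]);ex=np.array([np.cos(.2056),np.sin(.2056)]);ey=np.array([-ex[1],ex[0]])
for x,y,z in [(.055,-.055,.132),(-.055,-.055,.132),(.111,-.076,.086),(-.111,-.076,.086)]:
    p=proj([[*(b+x*ex+y*ey),z]],"wrist")[0];print(p.round());cv2.drawMarker(i,tuple(int(v) for v in p),(0,0,255),0,14,2)
cv2.imwrite("pics/w1.png",i)
```

```text
[ 0.49129235 -0.00984856  0.20158626] [-3.14154338e+00 -1.66841518e-04 -1.36744570e+00] [-0.30520397 -0.39178707  0.58331234]
[314. 181.]
[314. 319.]
[340. 104.]
[335. 345.]
```

View pics/w1.png

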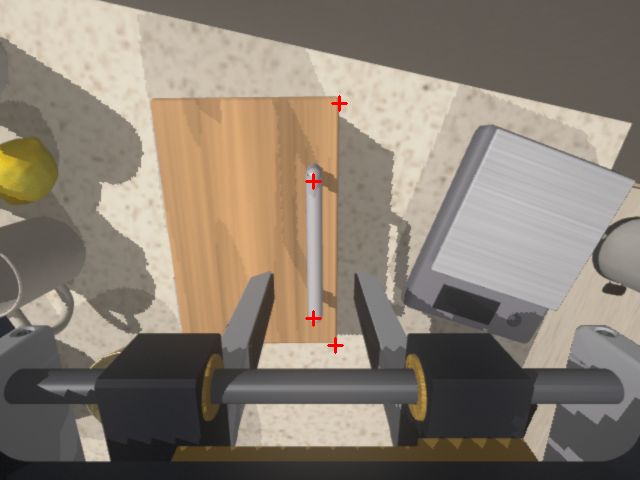

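>>> jog_arm:
  increments:
    - {"delta_pos":[0,0,-0.15],"dr":[0,0,0]}
    - {"delta_pos":[0,0,-0.25],"dr":[0,0,0]}
    - {"delta_pos":[0,0,-0.31],"dr":[0,0,0]}
    - {"delta_pos":[0,0,-0.31],"dr":[0,0,0]}

```text
time_s: 2.45
ee_pos: [0.4905, -0.0096, 0.1225]
eef_rot: [3.139, 0.001, -1.368]
force: [0.9, -0.9, 0.3]
grip_width: 0.0472
```

>>> jog_arm:
  increments:
    - {"delta_pos":[0,0,0],"dr":[0,0,0]}
    - {"delta_pos":[0,0,0],"dr":[0,0,0]}
    - {"delta_pos":[0,0,0],"dr":[0,0,0]}
    - {"delta_pos":[0,0,0],"dr":[0,0,0]}
    - {"delta_pos":[0,0,0],"dr":[0,0,0]}
    - {"delta_pos":[0,0,0],"dr":[0,0,0]}
  fingers: 0.9
  squeeze: 12

```text
time_s: 3.05
ee_pos: [0.492, -0.0099, 0.1246]
eef_rot: [-3.141, -0.003, -1.366]
force: [0.9, -11.2, 3.0]
grip_width: 0.0113
```

Run:
```python
import numpy as np
ey=np.array([-np.sin(.206),np.cos(.206)])
r=np.hypot(.13,.056);a0=np.arctan2(.056,.13)
for k in range(1,36):
    s=k/35; th=1.75*s
    th=1.75*s
    dy=.13-r*np.cos(a0+th);dz=r*np.sin(a0+th)-.056
    print(k,round(th,2),np.r_[dy*ey,dz].round(4)/.25)
```

```text
1 0.05 [-0.0024  0.0116  0.0256]
2 0.1 [-0.0052  0.0244  0.0508]
3 0.15 [-0.008   0.0384  0.0752]
4 0.2 [-0.0112  0.0536  0.0988]
5 0.25 [-0.0148  0.07    0.1216]
6 0.3 [-0.0184  0.0876  0.1436]
7 0.35 [-0.022   0.106   0.1648]
8 0.4 [-0.0264  0.1256  0.1848]
9 0.45 [-0.0304  0.146   0.204 ]
10 0.5 [-0.0348  0.1676  0.222 ]
11 0.55 [-0.0396  0.1896  0.2388]
12 0.6 [-0.0444  0.2128  0.2544]
13 0.65 [-0.0496  0.2364  0.2692]
14 0.7 [-0.0544  0.2608  0.2824]
15 0.75 [-0.0596  0.286   0.2944]
16 0.8 [-0.0652  0.3116  0.3052]
17 0.85 [-0.0704  0.3376  0.3144]
18 0.9 [-0.076   0.3644  0.3224]
19 0.95 [-0.0816  0.3912  0.3292]
20 1.0 [-0.0876  0.4184  0.3344]
21 1.05 [-0.0932  0.446   0.3384]
22 1.1 [-0.0988  0.4736  0.3412]
23 1.15 [-0.1048  0.5012  0.342 ]
24 1.2 [-0.1104  0.5288  0.342 ]
25 1.25 [-0.1164  0.5564  0.34  ]
26 1.3 [-0.122   0.584   0.3368]
27 1.35 [-0.1276  0.6116  0.3324]
28 1.4 [-0.1336  0.6384  0.3264]
29 1.45 [-0.1392  0.6652  0.3192]
30 1.5 [-0.1444  0.6916  0.3104]
31 1.55 [-0.15    0.7176  0.3004]
32 1.6 [-0.1552  0.7432  0.2892]
33 1.65 [-0.1604  0.768   0.2768]
34 1.7 [-0.1656  0.792   0.2628]
35 1.75 [-0.1704  0.8156  0.2476]
```

>>> jog_arm:
  increments:
    - {"delta_pos":[0,-0.004,0],"dr":[0,0,0]}
    - {"delta_pos":[-0.002,0.008,0.026],"dr":[0,0,0]}
    - {"delta_pos":[-0.005,0.02,0.051],"dr":[0,0,0]}
    - {"delta_pos":[-0.008,0.034,0.075],"dr":[0,0,0]}
    - {"delta_pos":[-0.011,0.05,0.099],"dr":[0,0,0]}
    - {"delta_pos":[-0.015,0.066,0.122],"dr":[0,0,0]}
    - {"delta_pos":[-0.018,0.084,0.144],"dr":[0,0,0]}

```text
time_s: 3.75
ee_pos: [0.4875, 0.0112, 0.1611]
eef_rot: [-3.14, -0.003, -1.366]
force: [-1.2, -13.1, 7.3]
grip_width: 0.0119
```

Run:
```python
from h import *
o=ctrl.get_obs();print(o['ee_pos'],o['force'],o['moment'],o['grip_width'])
cv2.imwrite("pics/t1.png",ctrl.camera("wrist")[...,::-1])
```

```text
[0.4874772  0.01124462 0.161114  ] [ -1.22123492 -13.07584205   7.33482677] [-2.32828109  0.18616534  0.05147764] 0.011858348048644798
```

View pics/t1.png

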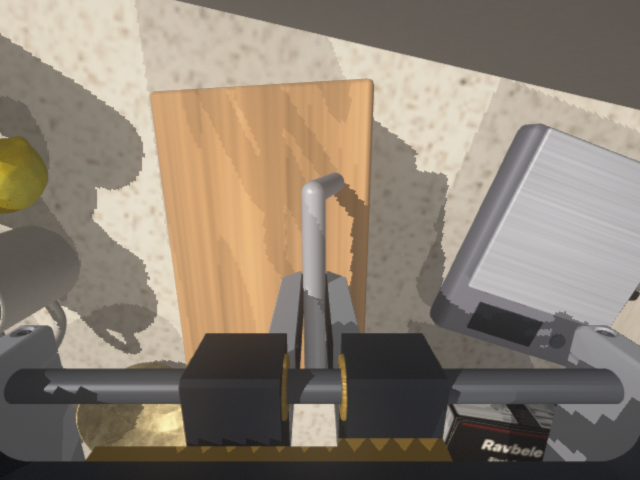

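>>> jog_arm:
  increments:
    - {"delta_pos":[-0.003,0.012,0.027],"dr":[0,0,0]}
    - {"delta_pos":[-0.006,0.03,0.05],"dr":[0,0,0]}
    - {"delta_pos":[-0.011,0.051,0.069],"dr":[0,0,0]}
    - {"delta_pos":[-0.015,0.0725,0.088],"dr":[0,0,0]}

```text
time_s: 4.2
ee_pos: [0.483, 0.0309, 0.1821]
eef_rot: [3.141, 0.0, -1.366]
force: [1.0, 1.0, -4.3]
grip_width: 0.0117
```

Run:
```python
import numpy as np
ey=np.array([-np.sin(.206),np.cos(.206)])
r=np.hypot(.13,.056)+.003;a0=np.arctan2(.056,.13)
f=lambda th:np.r_[-r*np.cos(a0+th)*ey,r*np.sin(a0+th)]/.25
print([f(.5+.06*k).round(3).tolist() if 0 else (f(.5+.06*k)-f(.5)).round(3).tolist() for k in range(1,23)])
```

```text
[[-0.006, 0.027, 0.021], [-0.012, 0.056, 0.039], [-0.018, 0.085, 0.056], [-0.024, 0.116, 0.072], [-0.031, 0.147, 0.085], [-0.037, 0.179, 0.096], [-0.044, 0.212, 0.106], [-0.051, 0.245, 0.113], [-0.058, 0.279, 0.118], [-0.065, 0.313, 0.122], [-0.072, 0.347, 0.123], [-0.08, 0.38, 0.122], [-0.087, 0.414, 0.119], [-0.094, 0.448, 0.114], [-0.101, 0.481, 0.107], [-0.107, 0.514, 0.098], [-0.114, 0.546, 0.087], [-0.121, 0.577, 0.074], [-0.127, 0.608, 0.059], [-0.133, 0.638, 0.042], [-0.139, 0.666, 0.023], [-0.145, 0.694, 0.003]]
```

>>> jog_arm:
  increments:
    - {"delta_pos":[-0.006,0.027,0.021],"dr":[0,0,0]}
    - {"delta_pos":[-0.012,0.056,0.039],"dr":[0,0,0]}
    - {"delta_pos":[-0.018,0.085,0.056],"dr":[0,0,0]}
    - {"delta_pos":[-0.024,0.116,0.072],"dr":[0,0,0]}
    - {"delta_pos":[-0.031,0.147,0.085],"dr":[0,0,0]}
    - {"delta_pos":[-0.037,0.179,0.096],"dr":[0,0,0]}
    - {"delta_pos":[-0.044,0.212,0.106],"dr":[0,0,0]}
    - {"delta_pos":[-0.051,0.245,0.113],"dr":[0,0,0]}
    - {"delta_pos":[-0.058,0.279,0.118],"dr":[0,0,0]}
    - {"delta_pos":[-0.065,0.313,0.122],"dr":[0,0,0]}
    - {"delta_pos":[-0.072,0.347,0.123],"dr":[0,0,0]}
    - {"delta_pos":[-0.08,0.38,0.122],"dr":[0,0,0]}
    - {"delta_pos":[-0.087,0.414,0.119],"dr":[0,0,0]}
    - {"delta_pos":[-0.094,0.448,0.114],"dr":[0,0,0]}

```text
time_s: 5.6
ee_pos: [0.4596, 0.1432, 0.2103]
eef_rot: [3.142, 0.0, -1.366]
force: [1.1, -0.7, 1.9]
grip_width: 0.0115
```

>>> jog_arm:
  increments:
    - {"delta_pos":[-0.007,0.033,-0.007],"dr":[0,0,0]}
    - {"delta_pos":[-0.013,0.066,-0.016],"dr":[0,0,0]}
    - {"delta_pos":[-0.02,0.098,-0.027],"dr":[0,0,0]}
    - {"delta_pos":[-0.027,0.129,-0.04],"dr":[0,0,0]}
    - {"delta_pos":[-0.033,0.16,-0.055],"dr":[0,0,0]}
    - {"delta_pos":[-0.036,0.175,-0.063],"dr":[0,0,0]}
    - {"delta_pos":[-0.039,0.19,-0.072],"dr":[0,0,0]}
    - {"delta_pos":[-0.042,0.204,-0.081],"dr":[0,0,0]}
    - {"delta_pos":[-0.044,0.214,-0.088],"dr":[0,0,0]}
    - {"delta_pos":[-0.044,0.214,-0.088],"dr":[0,0,0]}

```text
time_s: 6.6
ee_pos: [0.4497, 0.1941, 0.1892]
eef_rot: [-3.14, -0.004, -1.367]
force: [2.6, -17.7, 9.0]
grip_width: 0.0114
```

>>> jog_arm:
  increments:
    - {"delta_pos":[0,-0.008,0],"dr":[0,0,0]}
    - {"delta_pos":[0,-0.008,0],"dr":[0,0,0]}
    - {"delta_pos":[0,-0.008,0],"dr":[0,0,0]}
    - {"delta_pos":[0,-0.008,0],"dr":[0,0,0]}
    - {"delta_pos":[0,-0.008,0.1],"dr":[0,0,0]}
    - {"delta_pos":[0,-0.008,0.2],"dr":[0,0,0]}
    - {"delta_pos":[0,-0.008,0.4],"dr":[0,0,0]}
    - {"delta_pos":[0,-0.05,0.6],"dr":[0,0,0]}
    - {"delta_pos":[0,-0.3,0.68],"dr":[0,0,0]}
    - {"delta_pos":[0,-0.6,0.68],"dr":[0,0,0]}
    - {"delta_pos":[0,-0.6,0.68],"dr":[0,0,0]}
    - {"delta_pos":[0,-0.6,0.68],"dr":[0,0,0]}
    - {"delta_pos":[0,-0.6,0.68],"dr":[0,0,0]}
  fingers: 0.36

```text
time_s: 7.9
ee_pos: [0.4488, 0.0457, 0.3585]
eef_rot: [-3.141, 0.0, -1.368]
force: [0.5, -0.3, -0.1]
grip_width: 0.0301
```

Run:
```python
from h import *
o=ctrl.get_obs();print(o['ee_pos'],o['force'],o['eef_rot'])
c=ctrl.camera_info("wrist");R=cv2.Rodrigues(c['rvec'])[0];print(-R.T@c['tvec'],R[2]);np.savez("w2.npz",**c)
cv2.imwrite("pics/w2.png",ctrl.camera("wrist")[...,::-1])
cv2.imwrite("pics/top2.png",ctrl.camera("top")[...,::-1])
```

```text
[0.44876018 0.04568521 0.35845726] [ 0.49395901 -0.2985169  -0.07971872] [-3.14142212e+00  2.47464442e-04 -1.36767428e+00]
[0.52928837 0.06264898 0.52712611] [-0.2751249  -0.05616942 -0.95976627]
```

View pics/w2.png

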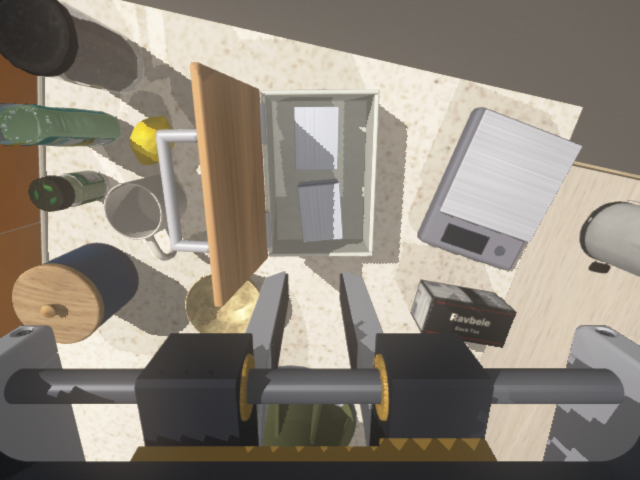

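Run:
```python
import cv2
i=cv2.imread("pics/w2.png")[80:270,250:390]
cv2.imwrite("pics/crop2.png",cv2.resize(i,None,fx=3.1,fy=3.1,interpolation=cv2.INTER_CUBIC))
```

```text
(no output)
```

View pics/crop2.png

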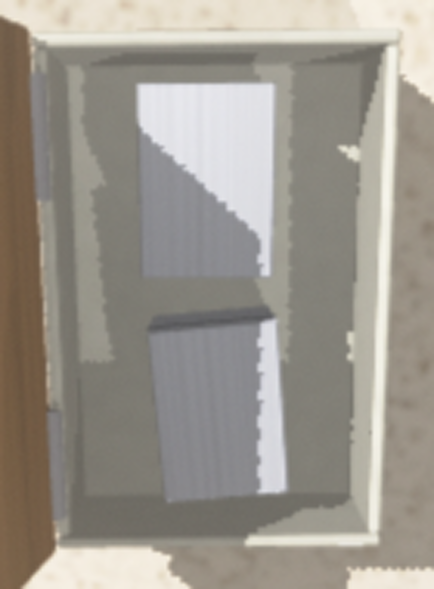

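Run:
```python
import h
from h import *
c=np.load("w2.npz");ci=dict(c)
ctrl_info=lambda n:ci
f=240/np.tan(np.radians(float(ci['vertical_fov'])/2))
h.cam=lambda n:(ci['rvec'],ci['tvec'],np.array([[f,0,float(ci['cx'])],[0,f,float(ci['cy'])],[0,0,1.]]))
o=lambda L:np.array(L)/3.1+[250,80]
T=[(.04,.029,.068),(.04,-.029,.068),(-.04,-.029,.068),(-.04,.029,.068)]
far,r=fit(T,o([(137,84),(275,84),(271,276),(143,276)]),"w",[.53,.06,.2]);print("far",far,r.tolist())
near,r=fit(T,o([(152,331),(276,318),(288,492),(166,501)]),"w",[.44,.04,.2]);print("near",near,r.tolist())
b,r=fit([(.111,.075,.076),(.111,-.075,.076),(-.111,-.075,.076),(-.111,.075,.076)],o([(40,36),(399,33),(378,543),(60,544)]),"w",[.48,.04,.2]);print("bin",b,r.tolist())
pan,r=fit([(.075,.075,.046),(.075,-.075,.046),(-.075,-.075,.046)],[(487,108),(581,146),(535,252)],"w",[.53,-.22,-.1]);print("pan",pan,r.tolist())
ex=np.array([np.cos(b[2]),np.sin(b[2])]);ey=np.array([-ex[1],ex[0]])
for t in(far,near):
    d=t[:2]-b[:2];print("in bin",d@ex,d@ey,t[2]-b[2])
```

```text
far [0.53213039 0.05962537 0.20889288] [[-0.1, -0.4], [0.3, -0.6], [0.6, 0.4], [-0.8, 0.6]]
near [0.43516475 0.03277711 0.28790247] [[-1.1, -0.3], [0.9, 0.4], [0.4, -0.2], [-0.2, 0.1]]
bin [0.48210183 0.04357993 0.20923794] [[-1.9, -1.3], [1.9, -1.0], [0.8, 1.6], [-0.7, 1.8]]
pan [ 0.53029304 -0.2264963  -0.1112857 ] [[-0.1, 4.3], [3.0, 1.7], [-3.1, -7.2]]
in bin 0.05227027681570293 0.005303823921272166 -0.0003450590281418031
in bin -0.048157267680937275 -0.0008176944354140609 0.07866453230099615
```

>>> jog_arm:
  increments:
    - {"delta_pos":[-0.05,-0.075,-0.1],"dr":[0,0,0]}
    - {"delta_pos":[-0.05,-0.075,-0.3],"dr":[0,0,0]}
    - {"delta_pos":[-0.05,-0.075,-0.5],"dr":[0,0,0]}
    - {"delta_pos":[-0.05,-0.075,-0.7],"dr":[0,0,0]}
    - {"delta_pos":[-0.05,-0.075,-0.85],"dr":[0,0,0]}
    - {"delta_pos":[-0.05,-0.075,-0.914],"dr":[0,0,0]}
    - {"delta_pos":[-0.05,-0.075,-0.914],"dr":[0,0,0]}
    - {"delta_pos":[-0.05,-0.075,-0.914],"dr":[0,0,0]}
  fingers: -0.9

```text
time_s: 8.8
ee_pos: [0.4366, 0.028, 0.1306]
eef_rot: [-3.141, -0.0, -1.365]
force: [-0.4, 0.2, -0.2]
grip_width: 0.0879
```

Run:
```python
from h import *
o=ctrl.get_obs();print(o['ee_pos'],o['force'],o['grip_width'])
cv2.imwrite("pics/w3.png",ctrl.camera("wrist")[...,::-1])
```

```text
[0.43658192 0.02798008 0.1305863 ] [-0.44453314  0.21584394 -0.23006602] 0.08785787890506172
```

View pics/w3.png

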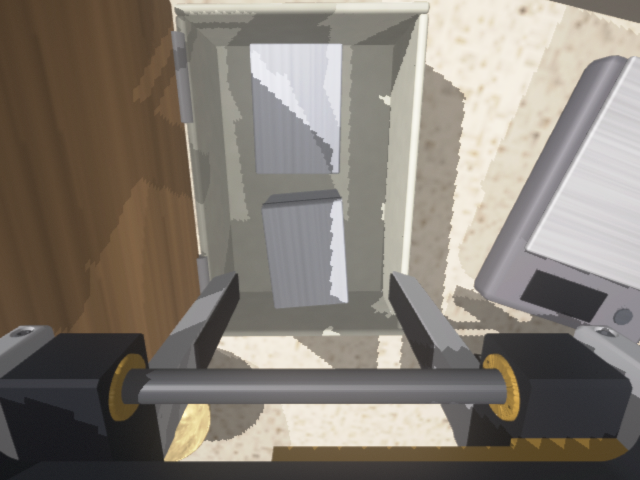

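>>> jog_arm:
  increments:
    - {"delta_pos":[0,0,-0.08],"dr":[0,0,0]}
    - {"delta_pos":[0,0,-0.16],"dr":[0,0,0]}
    - {"delta_pos":[0,0,-0.22],"dr":[0,0,0]}
    - {"delta_pos":[0,0,-0.27],"dr":[0,0,0]}
    - {"delta_pos":[0,0,-0.312],"dr":[0,0,0]}
    - {"delta_pos":[0,0,-0.312],"dr":[0,0,0]}

```text
time_s: 9.45
ee_pos: [0.4362, 0.0274, 0.0517]
eef_rot: [3.141, 0.0, -1.366]
force: [-0.0, 0.2, -0.1]
grip_width: 0.0891
```

>>> jog_arm:
  increments:
    - {"delta_pos":[0,0,0],"dr":[0,0,0]}
    - {"delta_pos":[0,0,0],"dr":[0,0,0]}
    - {"delta_pos":[0,0,0],"dr":[0,0,0]}
    - {"delta_pos":[0,0,0],"dr":[0,0,0]}
    - {"delta_pos":[0,0,0],"dr":[0,0,0]}
    - {"delta_pos":[0,0,0],"dr":[0,0,0]}
  fingers: 0.1
  squeeze: 30

```text
time_s: 10.05
ee_pos: [0.4365, 0.0273, 0.0523]
eef_rot: [-3.141, 0.0, -1.366]
force: [-1.5, 1.5, 6.8]
grip_width: 0.0583
```

>>> jog_arm:
  increments:
    - {"delta_pos":[0,0,0.03],"dr":[0,0,0]}
    - {"delta_pos":[0,0,0.06],"dr":[0,0,0]}
    - {"delta_pos":[0,0,0.08],"dr":[0,0,0]}
    - {"delta_pos":[0,0,0.08],"dr":[0,0,0]}
    - {"delta_pos":[0,0,0.08],"dr":[0,0,0]}
    - {"delta_pos":[0,0,0.08],"dr":[0,0,0]}

```text
time_s: 10.65
ee_pos: [0.4361, 0.0272, 0.0717]
eef_rot: [3.141, 0.0, -1.366]
force: [0.5, 0.4, -1.5]
grip_width: 0.058
```

>>> jog_arm:
  increments:
    - {"delta_pos":[0,0,0],"dr":[0,0,0]}
    - {"delta_pos":[0,0,0],"dr":[0,0,0]}
    - {"delta_pos":[0,0,0],"dr":[0,0,0]}

```text
time_s: 10.95
ee_pos: [0.4362, 0.0272, 0.0718]
eef_rot: [3.141, 0.0, -1.366]
force: [0.3, -0.7, -1.2]
grip_width: 0.0582
```

>>> jog_arm:
  increments:
    - {"delta_pos":[0,0,-0.03],"dr":[0,0,0]}
    - {"delta_pos":[0,0,-0.06],"dr":[0,0,0]}
    - {"delta_pos":[0,0,-0.08],"dr":[0,0,0]}
    - {"delta_pos":[0,0,-0.08],"dr":[0,0,0]}
    - {"delta_pos":[0,0,-0.08],"dr":[0,0,0]}

```text
time_s: 11.45
ee_pos: [0.4361, 0.0272, 0.0515]
eef_rot: [3.141, 0.0, -1.366]
force: [0.7, 0.3, -1.6]
grip_width: 0.0585
```

>>> jog_arm:
  increments:
    - {"delta_pos":[0,0,0],"dr":[0,0,0]}
    - {"delta_pos":[0,0,0],"dr":[0,0,0]}
    - {"delta_pos":[0,0,0],"dr":[0,0,0]}
    - {"delta_pos":[0,0,0],"dr":[0,0,0]}
    - {"delta_pos":[0,0,0.1],"dr":[0,0,0]}
    - {"delta_pos":[0,0,0.2],"dr":[0,0,0]}
    - {"delta_pos":[0,0,0.28],"dr":[0,0,0]}
    - {"delta_pos":[0,0,0.28],"dr":[0,0,0]}
    - {"delta_pos":[0.2,0.041,0.28],"dr":[0,0,0]}
    - {"delta_pos":[0.393,0.082,0.28],"dr":[0,0,0]}
    - {"delta_pos":[0.393,0.082,0.28],"dr":[0,0,0]}
    - {"delta_pos":[0.393,0.082,0.28],"dr":[0,0,0]}
  fingers: -0.9

```text
time_s: 12.65
ee_pos: [0.534, 0.0478, 0.12]
eef_rot: [3.139, 0.001, -1.366]
force: [-0.5, 0.9, -0.5]
grip_width: 0.0891
```

>>> jog_arm:
  increments:
    - {"delta_pos":[0,0,-0.08],"dr":[0,0,0]}
    - {"delta_pos":[0,0,-0.16],"dr":[0,0,0]}
    - {"delta_pos":[0,0,-0.22],"dr":[0,0,0]}
    - {"delta_pos":[0,0,-0.28],"dr":[0,0,0]}
    - {"delta_pos":[0,0,-0.28],"dr":[0,0,0]}

```text
time_s: 13.15
ee_pos: [0.5324, 0.0475, 0.0503]
eef_rot: [3.138, 0.001, -1.366]
force: [0.0, 0.2, 0.9]
grip_width: 0.0897
```

>>> jog_arm:
  increments:
    - {"delta_pos":[0,0,0],"dr":[0,0,0]}
    - {"delta_pos":[0,0,0],"dr":[0,0,0]}
    - {"delta_pos":[0,0,0],"dr":[0,0,0]}
    - {"delta_pos":[0,0,0],"dr":[0,0,0]}
    - {"delta_pos":[0,0,0],"dr":[0,0,0]}
    - {"delta_pos":[0,0,0],"dr":[0,0,0]}
  fingers: 0.1
  squeeze: 35

```text
time_s: 13.75
ee_pos: [0.5347, 0.0481, 0.0526]
eef_rot: [-3.141, 0.0, -1.366]
force: [-1.8, 4.8, 5.0]
grip_width: 0.0581
```

>>> jog_arm:
  increments:
    - {"delta_pos":[0,0,0.03],"dr":[0,0,0]}
    - {"delta_pos":[0,0,0.06],"dr":[0,0,0]}
    - {"delta_pos":[0,0,0.08],"dr":[0,0,0]}
    - {"delta_pos":[0,0,0.08],"dr":[0,0,0]}
    - {"delta_pos":[0,0,0.08],"dr":[0,0,0]}
    - {"delta_pos":[0,0,0.08],"dr":[0,0,0]}
    - {"delta_pos":[0,0,0.08],"dr":[0,0,0]}

```text
time_s: 14.45
ee_pos: [0.5343, 0.0477, 0.0716]
eef_rot: [3.141, 0.0, -1.366]
force: [-0.1, -0.4, -5.1]
grip_width: 0.0576
```

>>> jog_arm:
  increments:
    - {"delta_pos":[0,0,0.1],"dr":[0,0,0]}
    - {"delta_pos":[0,0,0.22],"dr":[0,0,0]}
    - {"delta_pos":[0,0,0.32],"dr":[0,0,0]}
    - {"delta_pos":[0,0,0.36],"dr":[0,0,0]}
    - {"delta_pos":[0,-0.08,0.36],"dr":[0,0,0]}
    - {"delta_pos":[0,-0.2,0.36],"dr":[0,0,0]}
    - {"delta_pos":[0,-0.34,0.36],"dr":[0,0,0]}
    - {"delta_pos":[0,-0.48,0.36],"dr":[0,0,0]}
    - {"delta_pos":[0,-0.62,0.36],"dr":[0,0,0]}
    - {"delta_pos":[0,-0.76,0.36],"dr":[0,0,0]}
    - {"delta_pos":[-0.01,-0.88,0.36],"dr":[0,0,0]}
    - {"delta_pos":[-0.02,-0.96,0.36],"dr":[0,0,0]}
    - {"delta_pos":[-0.02,-1,0.36],"dr":[0,0,0]}
    - {"delta_pos":[-0.02,-1,0.36],"dr":[0,0,0]}
    - {"delta_pos":[-0.02,-1,0.36],"dr":[0,0,0]}

```text
time_s: 15.95
ee_pos: [0.5295, -0.2014, 0.1615]
eef_rot: [3.141, 0.001, -1.366]
force: [-0.6, 0.2, -5.5]
grip_width: 0.0579
```

>>> jog_arm:
  increments:
    - {"delta_pos":[0,-0.09,0],"dr":[0,0,0]}
    - {"delta_pos":[0,-0.09,-0.08],"dr":[0,0,0]}
    - {"delta_pos":[0,-0.09,-0.15],"dr":[0,0,0]}
    - {"delta_pos":[0,-0.09,-0.2],"dr":[0,0,0]}
    - {"delta_pos":[0,-0.09,-0.23],"dr":[0,0,0]}
    - {"delta_pos":[0,-0.09,-0.25],"dr":[0,0,0]}
    - {"delta_pos":[0,-0.09,-0.262],"dr":[0,0,0]}
    - {"delta_pos":[0,-0.09,-0.27],"dr":[0,0,0]}
    - {"delta_pos":[0,-0.09,-0.276],"dr":[0,0,0]}
    - {"delta_pos":[0,-0.09,-0.276],"dr":[0,0,0]}
    - {"delta_pos":[0,-0.09,-0.276],"dr":[0,0,0]}

```text
time_s: 17.05
ee_pos: [0.5296, -0.2248, 0.0932]
eef_rot: [-3.141, -0.0, -1.366]
force: [-0.6, 0.6, -5.3]
grip_width: 0.058
```

Not yet in contact; lower slowly by another 2 mm.

>>> jog_arm:
  increments:
    - {"delta_pos":[0,0,-0.003],"dr":[0,0,0]}
    - {"delta_pos":[0,0,-0.006],"dr":[0,0,0]}
    - {"delta_pos":[0,0,-0.008],"dr":[0,0,0]}
    - {"delta_pos":[0,0,-0.008],"dr":[0,0,0]}
    - {"delta_pos":[0,0,-0.008],"dr":[0,0,0]}

```text
time_s: 17.55
ee_pos: [0.5297, -0.2249, 0.0926]
eef_rot: [-3.141, -0.001, -1.366]
force: [-6.8, 1.3, 11.9]
grip_width: 0.0577
```

>>> jog_arm:
  increments:
    - {"delta_pos":[0,0,0.003],"dr":[0,0,0]}
    - {"delta_pos":[0,0,0.003],"dr":[0,0,0]}
    - {"delta_pos":[0,0,0.003],"dr":[0,0,0]}
    - {"delta_pos":[0,0,0.003],"dr":[0,0,0]}
    - {"delta_pos":[0,0,0.003],"dr":[0,0,0]}
    - {"delta_pos":[0,0,0.1],"dr":[0,0,0]}
    - {"delta_pos":[0,0,0.25],"dr":[0,0,0]}
    - {"delta_pos":[0,0,0.4],"dr":[0,0,0]}
    - {"delta_pos":[0,0,0.6],"dr":[0,0,0]}
    - {"delta_pos":[0,0,0.8],"dr":[0,0,0]}
    - {"delta_pos":[0,0,0.8],"dr":[0,0,0]}
    - {"delta_pos":[0,0,0.8],"dr":[0,0,0]}
  fingers: -0.6

```text
time_s: 18.75
ee_pos: [0.5296, -0.2249, 0.2915]
eef_rot: [-3.14, -0.001, -1.366]
force: [0.2, -0.2, -0.3]
grip_width: 0.0753
```

Run:
```python
from h import *
o=ctrl.get_obs();print(o['ee_pos'],o['force'],o['grip_width'])
i=ctrl.camera("wrist")[...,::-1]
print(proj([[.530,-.223,.046],[.530,-.223,.108]],"wrist"))
cv2.imwrite("pics/w4.png",i)
```

```text
[ 0.52961907 -0.22486331  0.29150285] [ 0.17998695 -0.18360434 -0.31504523] 0.07528118674938222
[[313.04934336 207.43971154]
 [312.88032444 218.56185473]]
```

View pics/w4.png

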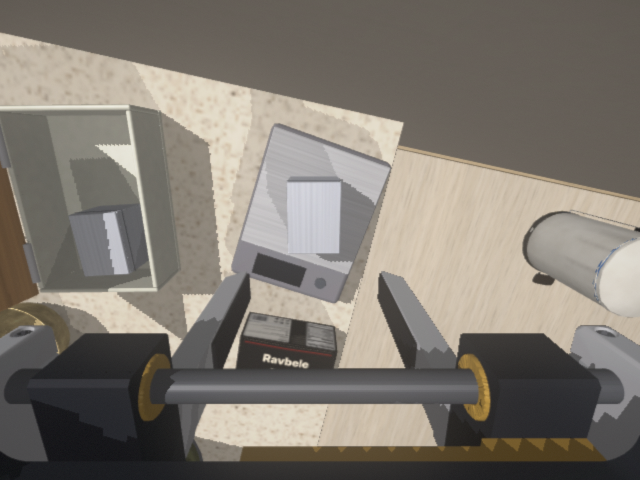

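>>> jog_arm:
  increments:
    - {"delta_pos":[0,0.1,0.28],"dr":[0,0,0]}
    - {"delta_pos":[-0.08,0.3,0.28],"dr":[0,0,0]}
    - {"delta_pos":[-0.1,0.5,0.28],"dr":[0,0,0]}
    - {"delta_pos":[-0.16,0.7,0.28],"dr":[0,0,0]}
    - {"delta_pos":[-0.16,0.88,0.28],"dr":[0,0,0]}
    - {"delta_pos":[-0.16,0.88,0.28],"dr":[0,0,0]}
    - {"delta_pos":[-0.16,0.88,0.28],"dr":[0,0,0]}
    - {"delta_pos":[-0.16,0.88,0.28],"dr":[0,0,0]}
  fingers: 0.36

```text
time_s: 19.6
ee_pos: [0.4896, -0.0056, 0.36]
eef_rot: [3.14, 0.0, -1.366]
force: [0.6, -1.3, -0.3]
grip_width: 0.0301
```

>>> jog_arm:
  increments:
    - {"delta_pos":[-0.08,0.2,0],"dr":[0,0,0]}
    - {"delta_pos":[-0.1,0.4,0],"dr":[0,0,0]}
    - {"delta_pos":[-0.16,0.6,0],"dr":[0,0,0]}
    - {"delta_pos":[-0.16,0.798,0],"dr":[0,0,0]}
    - {"delta_pos":[-0.16,0.798,0],"dr":[0,0,0]}
    - {"delta_pos":[-0.16,0.798,0],"dr":[0,0,0]}
    - {"delta_pos":[-0.16,0.798,0],"dr":[0,0,0]}

```text
time_s: 20.3
ee_pos: [0.4501, 0.1931, 0.3605]
eef_rot: [3.141, -0.0, -1.368]
force: [0.4, -0.5, 0.5]
grip_width: 0.0298
```

Run:
```python
from h import *
o=ctrl.get_obs();print(o['ee_pos'],o['force'],o['grip_width'],o['eef_rot'])
i=ctrl.camera("wrist")[...,::-1]
cv2.imwrite("pics/w5.png",i)
```

```text
[0.4501305  0.19309239 0.3605397 ] [ 0.35370669 -0.46534127  0.539565  ] 0.029832854705356678 [ 3.14080704e+00 -4.25924781e-04 -1.36779236e+00]
```

View pics/w5.png

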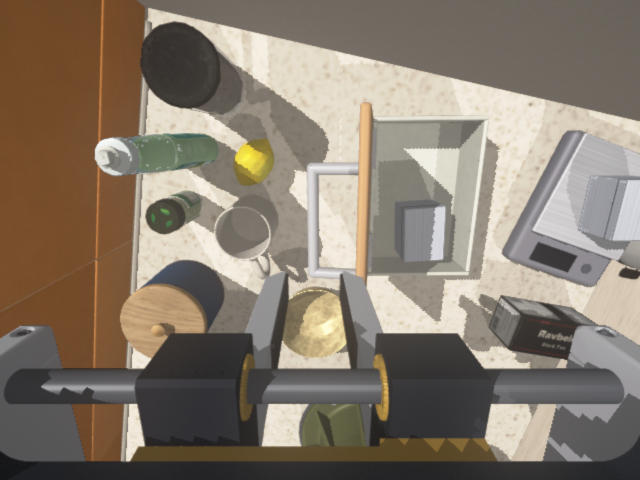

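>>> jog_arm:
  increments:
    - {"delta_pos":[0,0,-0.15],"dr":[0,0,0]}
    - {"delta_pos":[0,0,-0.3],"dr":[0,0,0]}
    - {"delta_pos":[0,0,-0.42],"dr":[0,0,0]}
    - {"delta_pos":[0,0,-0.52],"dr":[0,0,0]}
    - {"delta_pos":[0,0,-0.62],"dr":[0,0,0]}
    - {"delta_pos":[0,0,-0.685],"dr":[0,0,0]}
    - {"delta_pos":[0,0,-0.685],"dr":[0,0,0]}
    - {"delta_pos":[0,0,-0.685],"dr":[0,0,0]}

```text
time_s: 21.15
ee_pos: [0.45, 0.1938, 0.1904]
eef_rot: [-3.141, 0.0, -1.368]
force: [-0.3, -0.5, 0.3]
grip_width: 0.03
```

>>> jog_arm:
  increments:
    - {"delta_pos":[0,0,0],"dr":[0,0,0]}
    - {"delta_pos":[0,0,0],"dr":[0,0,0]}
    - {"delta_pos":[0,0,0],"dr":[0,0,0]}
    - {"delta_pos":[0,0,0],"dr":[0,0,0]}
    - {"delta_pos":[0,0,0],"dr":[0,0,0]}
  fingers: 0.9
  squeeze: 12

```text
time_s: 21.65
ee_pos: [0.4499, 0.194, 0.1904]
eef_rot: [-3.14, -0.002, -1.366]
force: [0.9, -6.8, 2.8]
grip_width: 0.0115
```

Run:
```python
import numpy as np
ey=np.array([-np.sin(.206),np.cos(.206)])
r=np.hypot(.13,.056)+.002;a0=np.arctan2(.056,.13)
f=lambda th:np.r_[-r*np.cos(a0+th)*ey,r*np.sin(a0+th)]/.25
for s,e in((1.75,.95),(.95,.15),(.15,0)):
    n=int(round((s-e)/.05)); print([(f(s-.05*k)-f(s)).round(3).tolist() for k in range(1,n+1)])
```

```text
[[0.005, -0.024, 0.015], [0.01, -0.048, 0.029], [0.015, -0.073, 0.042], [0.021, -0.099, 0.054], [0.026, -0.126, 0.064], [0.032, -0.152, 0.072], [0.037, -0.179, 0.08], [0.043, -0.207, 0.086], [0.049, -0.235, 0.09], [0.055, -0.263, 0.094], [0.061, -0.291, 0.095], [0.067, -0.319, 0.096], [0.072, -0.347, 0.095], [0.078, -0.375, 0.092], [0.084, -0.403, 0.088], [0.09, -0.43, 0.083]]
[[0.006, -0.027, -0.007], [0.011, -0.054, -0.015], [0.017, -0.081, -0.025], [0.022, -0.107, -0.035], [0.028, -0.132, -0.048], [0.033, -0.157, -0.061], [0.038, -0.181, -0.076], [0.043, -0.204, -0.092], [0.047, -0.227, -0.109], [0.052, -0.249, -0.127], [0.056, -0.269, -0.146], [0.06, -0.289, -0.167], [0.064, -0.308, -0.188], [0.068, -0.326, -0.211], [0.072, -0.342, -0.234], [0.075, -0.358, -0.258]]
[[0.003, -0.014, -0.025], [0.006, -0.027, -0.05], [0.008, -0.039, -0.076]]
```

>>> jog_arm:
  increments:
    - {"delta_pos":[0.002,-0.012,0.008],"dr":[0,0,0]}
    - {"delta_pos":[0.005,-0.024,0.015],"dr":[0,0,0]}
    - {"delta_pos":[0.01,-0.048,0.029],"dr":[0,0,0]}
    - {"delta_pos":[0.015,-0.073,0.042],"dr":[0,0,0]}
    - {"delta_pos":[0.021,-0.099,0.054],"dr":[0,0,0]}
    - {"delta_pos":[0.026,-0.126,0.064],"dr":[0,0,0]}
    - {"delta_pos":[0.032,-0.152,0.072],"dr":[0,0,0]}
    - {"delta_pos":[0.037,-0.179,0.08],"dr":[0,0,0]}
    - {"delta_pos":[0.043,-0.207,0.086],"dr":[0,0,0]}
    - {"delta_pos":[0.049,-0.235,0.09],"dr":[0,0,0]}
    - {"delta_pos":[0.055,-0.263,0.094],"dr":[0,0,0]}
    - {"delta_pos":[0.061,-0.291,0.095],"dr":[0,0,0]}
    - {"delta_pos":[0.067,-0.319,0.096],"dr":[0,0,0]}
    - {"delta_pos":[0.072,-0.347,0.095],"dr":[0,0,0]}
    - {"delta_pos":[0.078,-0.375,0.092],"dr":[0,0,0]}
    - {"delta_pos":[0.084,-0.403,0.088],"dr":[0,0,0]}
    - {"delta_pos":[0.09,-0.43,0.083],"dr":[0,0,0]}

```text
time_s: 23.35
ee_pos: [0.472, 0.0866, 0.2103]
eef_rot: [3.141, -0.0, -1.366]
force: [-1.0, -0.8, 0.4]
grip_width: 0.0115
```

>>> jog_arm:
  increments:
    - {"delta_pos":[0.006,-0.027,-0.007],"dr":[0,0,0]}
    - {"delta_pos":[0.011,-0.054,-0.015],"dr":[0,0,0]}
    - {"delta_pos":[0.017,-0.081,-0.025],"dr":[0,0,0]}
    - {"delta_pos":[0.022,-0.107,-0.035],"dr":[0,0,0]}
    - {"delta_pos":[0.028,-0.132,-0.048],"dr":[0,0,0]}
    - {"delta_pos":[0.033,-0.157,-0.061],"dr":[0,0,0]}
    - {"delta_pos":[0.038,-0.181,-0.076],"dr":[0,0,0]}
    - {"delta_pos":[0.043,-0.204,-0.092],"dr":[0,0,0]}
    - {"delta_pos":[0.047,-0.227,-0.109],"dr":[0,0,0]}

```text
time_s: 24.25
ee_pos: [0.484, 0.03, 0.1829]
eef_rot: [-3.141, -0.0, -1.366]
force: [1.3, 0.9, -1.3]
grip_width: 0.0115
```

Run:
```python
from station import ctrl
o=ctrl.get_obs();print(o['ee_pos'],o['force'],o['grip_width'])
```

```text
[0.48396276 0.03001789 0.18289229] [ 1.28182694  0.91076372 -1.32139913] 0.011485832064153104
```

>>> jog_arm:
  increments:
    - {"delta_pos":[0.005,-0.022,-0.018],"dr":[0,0,0]}
    - {"delta_pos":[0.009,-0.042,-0.037],"dr":[0,0,0]}
    - {"delta_pos":[0.013,-0.062,-0.058],"dr":[0,0,0]}
    - {"delta_pos":[0.017,-0.081,-0.079],"dr":[0,0,0]}
    - {"delta_pos":[0.021,-0.099,-0.102],"dr":[0,0,0]}
    - {"delta_pos":[0.025,-0.115,-0.125],"dr":[0,0,0]}
    - {"delta_pos":[0.028,-0.131,-0.149],"dr":[0,0,0]}
    - {"delta_pos":[0.03,-0.138,-0.162],"dr":[0,0,0]}
    - {"delta_pos":[0.031,-0.145,-0.174],"dr":[0,0,0]}
    - {"delta_pos":[0.032,-0.152,-0.187],"dr":[0,0,0]}
    - {"delta_pos":[0.034,-0.158,-0.199],"dr":[0,0,0]}
    - {"delta_pos":[0.035,-0.164,-0.212],"dr":[0,0,0]}
    - {"delta_pos":[0.036,-0.17,-0.225],"dr":[0,0,0]}
    - {"delta_pos":[0.036,-0.17,-0.225],"dr":[0,0,0]}

```text
time_s: 25.65
ee_pos: [0.4932, -0.0101, 0.1277]
eef_rot: [-3.139, 0.003, -1.366]
force: [-2.4, 19.1, 7.3]
grip_width: 0.0116
```

>>> jog_arm:
  increments:
    - {"delta_pos":[0,0.004,0],"dr":[0,0,0]}
    - {"delta_pos":[0,0.008,-0.003],"dr":[0,0,0]}
    - {"delta_pos":[0,0.008,-0.008],"dr":[0,0,0]}
    - {"delta_pos":[0,0.008,-0.013],"dr":[0,0,0]}
    - {"delta_pos":[0,0.008,-0.018],"dr":[0,0,0]}
    - {"delta_pos":[0,0.008,-0.018],"dr":[0,0,0]}

```text
time_s: 26.25
ee_pos: [0.4943, -0.0097, 0.1245]
eef_rot: [-3.137, -0.001, -1.366]
force: [-0.2, 5.8, 16.4]
grip_width: 0.0116
```

>>> jog_arm:
  increments:
    - {"delta_pos":[0,0.004,0.008],"dr":[0,0,0]}
    - {"delta_pos":[0,0.004,0.008],"dr":[0,0,0]}
    - {"delta_pos":[0,0.004,0.008],"dr":[0,0,0]}
    - {"delta_pos":[0,0.004,0.008],"dr":[0,0,0]}
    - {"delta_pos":[0,0.004,0.1],"dr":[0,0,0]}
    - {"delta_pos":[0,0.004,0.25],"dr":[0,0,0]}
    - {"delta_pos":[0,0.004,0.45],"dr":[0,0,0]}
    - {"delta_pos":[0,0.004,0.65],"dr":[0,0,0]}
    - {"delta_pos":[0,0.004,0.8],"dr":[0,0,0]}
    - {"delta_pos":[0,0.004,0.8],"dr":[0,0,0]}
    - {"delta_pos":[0,0.004,0.8],"dr":[0,0,0]}
  fingers: 0

```text
time_s: 27.35
ee_pos: [0.4927, -0.0091, 0.3222]
eef_rot: [-3.141, -0.0, -1.366]
force: [0.0, -0.4, -0.7]
grip_width: 0.0468
```

Run:
```python
from h import *
o=ctrl.get_obs();print(o['ee_pos'],o['force'],o['grip_width'])
i=ctrl.camera("wrist")[...,::-1].copy()
b=np.array([.482,.0436]);ex=np.array([np.cos(.2085),np.sin(.2085)]);ey=np.array([-ex[1],ex[0]])
for x,y,z in [(.111,-.076,.086),(-.111,-.076,.086),(.111,.075,.086),(-.055,-.055,.132),(.055,-.055,.132)]:
    p=proj([[*(b+x*ex+y*ey),z]],"wrist")[0];cv2.drawMarker(i,tuple(int(v) for v in p),(0,0,255),0,10,1)
cv2.imwrite("pics/w6.png",i)
```

```text
[ 0.49274491 -0.00908486  0.32222589] [ 0.01386971 -0.35102278 -0.70265229] 0.04681929565481786
```

View pics/w6.png

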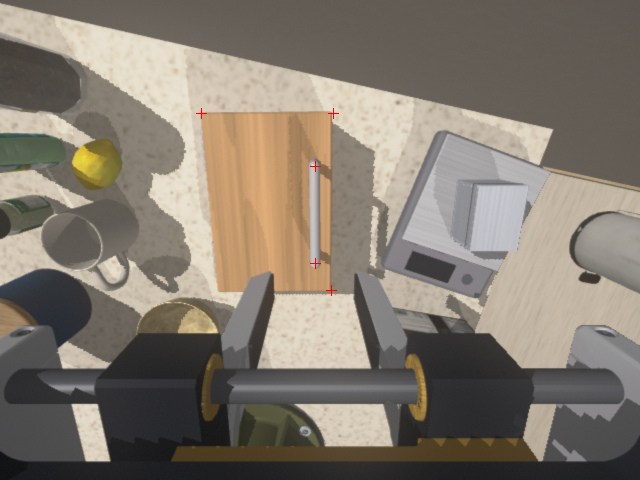

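Lid corners at about (201,113), (333,113) and (331,291) match the shut-lid prediction. The tin stands on the pan at about (495,215), and the gripper is clear of everything. Handing in.

```bash
python3 -c "
from station import ctrl
print(ctrl.hand_in())"
```

```text
the job is handed in; nothing more can be done
None
```

I opened the lid onto its stop, put the heavy tin on the scale, left the light tin in the bin, lowered the lid shut and handed the job in at about 27.5 s of the 72 s allowed. The hand-in gave no verdict.

- **Telling the tins apart:** the near tin pulled about 1.2–1.5 N when lifted, so I set it back down. The far tin pulled about 5.1–5.5 N, so that one went onto the pan.
- **Heavy tin:** after release the wrist picture showed it upright on the pan, with its top within a few pixels of the pan-centre prediction. I did not compute its final offset in millimetres.
- **Lid:** it moved at about 0.5–0.6 rad/s by command on the way open and more slowly near the end of each swing. In the last picture the lid's corners matched the shut-lid prediction. I did not read the lid's joint angle directly.
- **Light tin:** it was standing in the bin when last seen, just before the lid was shut over it.
- **Bystanders:** I did not measure their positions. The lemon and mug look in place in the last pictures. The tea box is partly hidden behind the gripper in the last one, but it was never touched.
- **One mismatch:** the first handle-arc estimate was about 3 mm too small in radius, which gave up to about 15 N at the bar until I corrected it. The highest contact force I read was about 20 N, while the lid was on its stop and again near shut.

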